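Stand a bar specimen up and check it with a plunger probe

ROBOT

A 6-joint arm with a two-finger parallel gripper is mounted at the origin on the work surface. World frame = base frame: x ahead of the robot, y to its left, z up, the work surface at z = 0. Lengths are in m, angles in rad, forces in N, time in s.
With the tool pointing down it reaches from about 0.3 to 0.75 m from the base axis. Payload 8.5 kg.
Tool frame: the origin (TCP) lies between the finger pads; the fingertips stand 19 mm ahead of it and the grasp point (between the pads) is the TCP; y points along the fingers, x is the direction in which the jaws open and shut, and the axes are right-handed (so a half turn about y gives the same grasp; the last joint's range is limited). The gripper opens to 88 mm and grips with 3 to 60 N. Pads are 18 mm wide; open, the fingers measure 123 mm over their backs; the gripper's body (75 mm by 187 mm) begins 45 mm behind the grasp point.
Start: joints at [-1.564, 0.381, 1.297, -0, 1.464, -0.215], TCP at [0.121, -0.537, 0.258] pointing down, gripper open.
Joint ranges: [-3.11, 3.11], [-0.89, 2.33], [0.22, 2.48], [-1.42, 4.56], [0.17, 2.85], [-2.88, 2.88]. Speed limits (rad/s): [2.39, 2.39, 3.14, 3.14, 3.14, 3.14].

INTERFACE

Orientations are given as a unit quaternion [x, y, z, w].
In Python, from rig import observe, read_camera, camera_info, job_done gives the robot as it stands. The module is installed in compiled form; this text tells all that it offers.
- The arm moves only by the tool step_arm, never from a script. Its argument "commands" is a list of rows, each a list of 5 numbers: the shift along the tool's x, y, z in m, then the turn about the tool's y in degrees, then the opening, from -1 (shut) to 1 (fully open). In form: [[x, y, z, turn, grip], ...]. A call has 1 to 12 rows; each row is the pose to reach, as a shift and turn from the pose commanded when the call began, along the tool's axes at that moment; what a row does not reach only later rows make up. A row lasts 1/8 s, in which the tool goes at most 62.5 mm and 10.7 degrees, less where a joint would pass 70% of its speed; a pose out of reach is approached as far as the arm can. A call with a gripper value outside its range is refused whole. The fingers move at their own pace and stop on an object; the grip force is fixed at half the most. Time passes only in rows, so rows that repeat a pose let the fingers close. It gives the time, the measured TCP pose, the force and the opening at its end, in the units of the state.
- observe(): the state, without advancing time (a new reading comes with each control period).
- read_camera(name): name is "scene" or "top"; returns (picture, depth): 480x640x3 uint8, red, green, blue; 480x640 float32, m along the optical axis (not along the pixel's ray), 0 where there is no reading.
- camera_info(name): a dict with "intrinsics" (3x3 intrinsics, pixels), "R" (3x3) and "t" (3): a world point X has camera coordinates R X + t. Camera axes: x right, y down, z forward; pixel columns grow to the right and rows downward; lengths in m; the calibration is good to about 2 mm. A picture is of the moment at which its call begins. camera_info takes no time and is no camera call.
- job_done(): hands the job in, once; it reports no verdict.
The state is a dict: "time": time; "joint_pos": joint angles; "joint_velocities": joint speeds; "joint_torque": joint torques, N m; "eef_pos": TCP position; "eef_rot": TCP orientation; "wrist_force": force on the tool from outside, world axes, zero at the start; "torque": the same for the moment, N m; "opening": opening from 0.0 (shut) to 1.0 (fully open).
Only numpy, scipy, OpenCV 4.12 (cv2) and the standard library are available. Lean on these libraries where they do the work, as an engineer would, in place of code of your own. Each camera call takes 0.05 s, during which the arm holds its last target.

TASK

Tip the lying bar specimen up against its stop, its base staying down on the plate, until it stands upright on the round seat mark, head up, and let go of it. Then take the plunger probe from its fork and press its tip gently for a moment (the plunger giving a few millimetres, never bottoming) on the middle of the lower pad of the setting block, then of the higher pad, then of the specimen's head. Keeping the probe roughly upright, hang it back in the fork, with the specimen left standing and the bottle, disc sample, dish and loupe around left where they are.

Things in the scene. Friction and masses are not known exactly. Their poses are not given: they have to be found in the camera images.
- fixture: Fixed dark steel plate 190 x 110 x 10 mm; origin at the centre of its underside. Own +x points to the stop: a block 22 mm thick, 54 mm wide, top 55 mm above the table, upright face at x = 50 mm. Two steel guide rails (x = -45 to -5 mm, y = +-15 to +-18 mm), 6 mm high above the plate, keep the lying specimen from rolling.
- seat (a point): Centre of the thin white circle (41 mm across) on the plate's top, 20 mm before the stop's face (fixture x = +30 mm, height 10 mm): where the specimen's base must stand.
- specimen: Loose aluminium bar, 0.35 kg: 40 mm diameter, 90 mm long, then a neck (14 mm, 13 mm long) and a round head 30 mm across, 7 mm thick. Starts lying between the rails, plain base 1 mm or so from the stop, head towards the robot. Pinched lightly by the head's rim it swings freely; pinched by the body it does not. Own +x runs base to head; origin 55 mm from either end, the axis at y = 0, z = 20 mm.
- specimen_base (a point): Centre of the specimen's flat base (own x = -55 mm, on the axis).
- specimen_top (a point): Centre of the flat top of the head (own x = +55 mm, on the axis; 120 mm above the table when upright): third test point.
- block: Fixed grey setting block with two steps, 50 mm in x and 90 mm in y; origin at the centre of its underside. Its -y half is 25 mm high, its +y half 50 mm high; on each is a round steel pad 16 mm across and 4 mm high.
- low_pad (a point): Centre of the lower pad's top, 29 mm above the table: first test point.
- high_pad (a point): Centre of the higher pad's top, 54 mm above the table: second test point.
- stand: Fixed stand, foot 100 x 80 x 10 mm; origin on the underside, below the fork's rest point. At 90 to 100 mm height two prongs along x, 18 mm apart (each 12 mm wide); the slot is open towards own -x (prongs end at x = -22 mm) and closed from x = 10 mm on. The post behind (x = 27 to 45 mm) ends at 100 mm too.
- fork (a point): Rest point of the probe in the fork: middle of the slot on the prongs' top, 100 mm above the table.
- probe: Loose probe, 0.13 kg, hanging upright in the fork. Origin: centre of the underside of its collar (40 mm across, 6 mm thick), which rests on the prongs; own z up. Above it a black square handle, 20 x 20 mm (sides along own x, y), z = 6 to 56 mm: grip here. Below, a 10 mm round shank to z = -45 mm, then the thin plunger to z = -70 mm. Hang it by the open side of the slot or from above.
- tip (a point): Lowest point of the plunger's ball: the probe's tip.
- plunger (a joint): How far the plunger is pushed into the probe, m: 0 free, 0.012 bottomed. It starts to give at about 1.5 N and needs about 5 N at 6 mm and 8.7 N at the bottom.
- oil: Bystander: small amber bottle, 36 mm across, 75 mm high; origin at its underside.
- mount: Bystander: black disc sample, 32 mm across, 18 mm high; origin at its underside.
- dish: Bystander: white shallow dish, 90 mm across, 16 mm high; origin at its underside.
- loupe: Bystander: black loupe, 38 mm across, 42 mm high; origin at its underside.
Mind the look-alikes: they are no part of the job. Leave any green, pink or turquoise look-alike of the specimen alone.

How it is judged:
On the way, in this order (a step that is already met when the one before it is completed fails the run):
1. specimen stands upright on the seat mark, head up, released (angle between specimen's own x axis and vertical below 0.06 rad and distance between specimen_base and seat below 0.012 m and contact force between the fingers and specimen below 0.1 N and contact force between specimen and fixture above 1 N), for 0.2 s.
2. probe tip pressed on the lower pad (distance between tip and low_pad below 0.0085 m and value of joint plunger above 0.0012 m and contact force between probe and block above 0.5 N), for 0.2 s.
3. probe tip pressed on the higher pad (distance between tip and high_pad below 0.0085 m and value of joint plunger above 0.0012 m and contact force between probe and block above 0.5 N), for 0.2 s.
4. probe tip pressed on the head of the standing specimen (distance between tip and specimen_top below 0.0085 m and value of joint plunger above 0.0012 m and contact force between probe and specimen above 0.5 N and angle between specimen's own x axis and vertical below 0.06 rad and distance between specimen_base and seat below 0.012 m), for 0.2 s.
At the end, for the whole second after the job is handed in: The specimen stands upright (within 0.06 rad), head up, base centre within 12 mm of the seat mark's centre; the probe hangs in the fork, its collar resting on the prongs within 9 mm of the rest point and upright within 0.07 rad; both at rest and released (angle between specimen's own x axis and vertical below 0.06 rad and distance between specimen_base and seat below 0.012 m and distance between probe and fork below 0.009 m and angle between probe's own z axis and vertical below 0.07 rad and contact force between probe and stand above 0.3 N and linear speed of each of probe, specimen below 0.02 m/s); the robot touches nothing.
It fails at once if specimen carried: its base centre more than 50 mm above the table (30 mm when lying) (height (world z) of specimen_base above 0.05 m).
It fails at once if plunger bottomed (pushed in more than 11.5 mm) (value of joint plunger above 0.0115 m).
It fails at once if probe tipped more than 0.7 rad from upright (angle between probe's own z axis and vertical above 0.7 rad).
It fails at once if a bystander (bottle, disc sample, dish or loupe) moved more than 25 mm (distance of any of oil, mount, dish, loupe from where it was at the start of the episode above 0.025 m).
It also fails if it takes over 72 s, if anything falls off the work surface, if the arm or the gripper's body presses on something with over 40 N, if the wrist force passes 120 N, or if a joint passes its speed limit or range.

## Working session

There is one attempt and no reset: what is moved stays moved. The work goes in short steps, Python scripts to look and compute and a tool call to move; the robot and the scene stay as the last step left them, time stands still between calls to the robot, and variables do not carry over. Pictures are saved under pics/ and viewed, and the job is handed in when it is done.

Besides the shell and the picture viewer there is one more tool, called after "Call:" as name([rows], argument=value, ...), one row to a line, values as JSON. step_arm: Moves the arm, as the interface text tells. Its arguments: {"type":"object","properties":{"commands":{"type":"array"}},"required":["commands"]}

```bash
ls; mkdir -p pics
python3 - <<'E'
from rig import *
import cv2,numpy as np
np.set_printoptions(precision=4,suppress=True)
s=observe()
for k,v in s.items(): print(k,np.round(v,4))
for n in("scene","top"):
    p,d=read_camera(n); cv2.imwrite(f"pics/{n}0.png",p[...,::-1]); np.savez(f"{n}0.npz",p=p,d=d)
    c=camera_info(n); print(n,c)
E
```

```text
pics
time 0.0
joint_pos [-1.5643  0.3812  1.2983 -0.      1.4636 -0.2153]
joint_velocities [ 0.0011  0.0006 -0.0004  0.0002 -0.0001 -0.0006]
joint_torque [ -0.0008 -43.7932 -22.4556   0.0714   0.0353  -0.0001]
eef_pos [ 0.121  -0.5363  0.2571]
eef_rot [-0.5519  0.4419 -0.4413  0.5527]
wrist_force [-0.5485  0.0034 -0.5068]
torque [ 0.0222 -0.0192  0.0068]
opening 1.0005
scene {'intrinsics': array([[506.8439,   0.    , 315.4553],
       [  0.    , 506.8439, 231.5137],
       [  0.    ,   0.    ,   1.    ]]), 'R': array([[-0.8665,  0.4989,  0.0196],
       [ 0.3309,  0.6033, -0.7256],
       [-0.3738, -0.6223, -0.6878]]), 't': array([ 0.4169, -0.0958,  1.2372])}
top {'intrinsics': array([[570.6392,   0.    , 329.6874],
       [  0.    , 570.6392, 241.8577],
       [  0.    ,   0.    ,   1.    ]]), 'R': array([[-0.0028, -0.9999,  0.0099],
       [-0.9864,  0.0011, -0.1641],
       [ 0.1641, -0.0102, -0.9864]]), 't': array([0.0137, 0.5055, 1.1829])}
```

View pics/scene0.png

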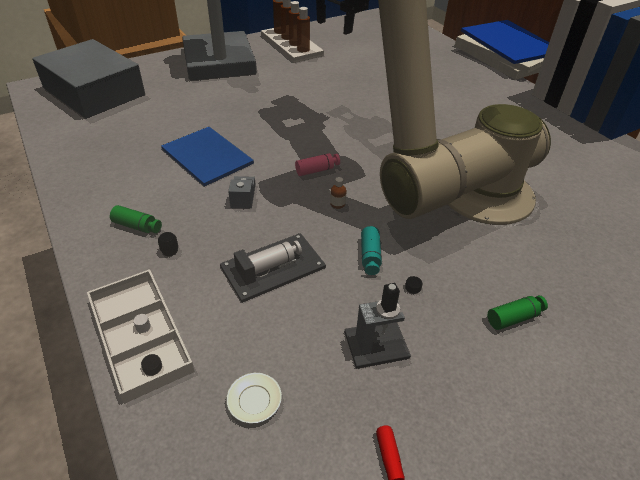

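View pics/top0.png

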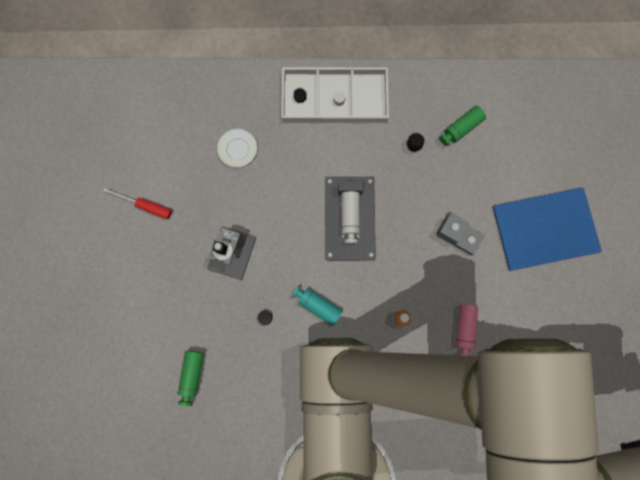

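Candidates for the specimen, as scene pixels: silver bar (275,260) between rails on the dark plate, green (135,219), green (517,312), turquoise (371,250), pink (318,165). By the description it is the silver one. For the probe I take the black handle in the fork (390,296). The other black things are discs or caps at (413,285), (168,243) and (151,364). Next are close crops of each.

Run:
```python
import cv2,numpy as np
t=np.load("top0.npz")["p"][...,::-1]; s=np.load("scene0.npz")["p"][...,::-1]
def crop(im,x,y,w,h,f): return cv2.resize(im[y:y+h,x:x+w],None,fx=f,fy=f,interpolation=cv2.INTER_CUBIC)
a=crop(t,310,165,80,105,5); b=crop(s,215,225,120,80,5)
cv2.imwrite("pics/fix_t.png",a); cv2.imwrite("pics/fix_s.png",b)
a=crop(t,195,215,75,75,5);b=crop(t,425,195,75,75,5); c=crop(s,335,270,90,100,4);d=crop(s,215,165,50,50,8)
cv2.imwrite("pics/sb_t.png",np.hstack([a,b]));cv2.imwrite("pics/sb_s.png",np.hstack([c,d]))
```

```text
(no output)
```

View pics/fix_t.png

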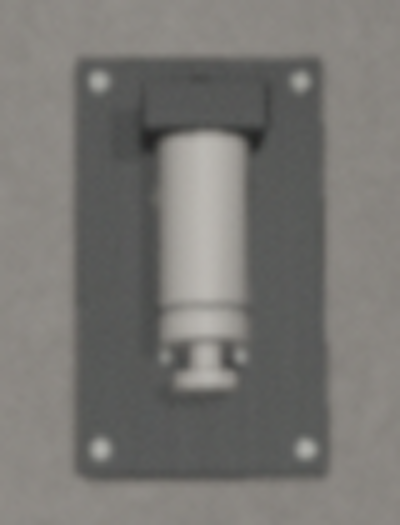

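View pics/fix_s.png

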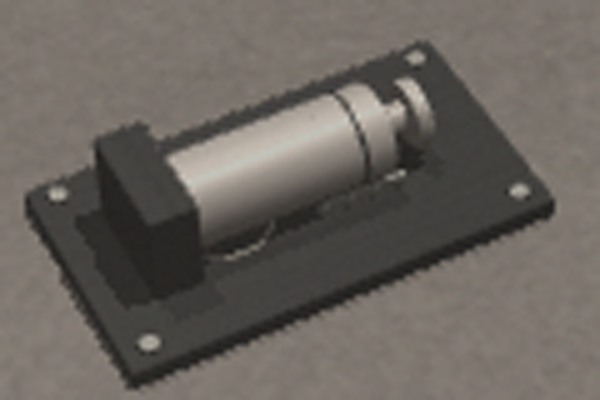

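View pics/sb_t.png

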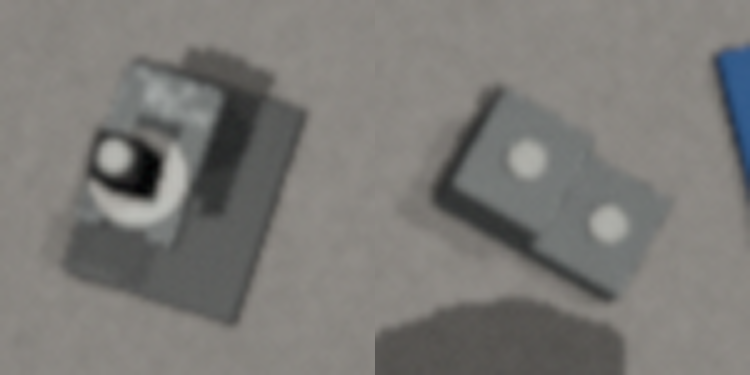

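View pics/sb_s.png

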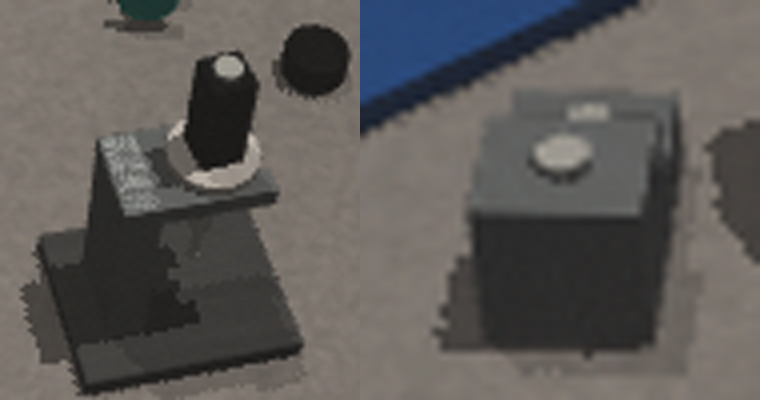

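The crops confirm it. The silver bar's head (top px ~(351,241)) points to the robot and its base is at the stop. The probe has a black handle with a white cap, top px (218,246), over a white collar. The pads are at (455,227) high and (472,240) low in the top view. Next I triangulate.

```bash
cat > h.py <<'E'
import numpy as np,cv2
from rig import *
np.set_printoptions(precision=4,suppress=True)
C={n:camera_info(n) for n in("scene","top")}
def ray(n,uv):
    c=C[n];K,R,t=map(np.asarray,(c["intrinsics"],c["R"],c["t"]))
    o=-R.T@t; d=R.T@np.linalg.inv(K)@np.array([uv[0],uv[1],1.]); return o,d/np.linalg.norm(d)
def plane(n,uv,z):
    o,d=ray(n,uv); return o+d*(z-o[2])/d[2]
def tri(ut,us):
    (o1,d1),(o2,d2)=ray("top",ut),ray("scene",us)
    A=np.stack([d1,-d2],1); s=np.linalg.lstsq(A,o2-o1,rcond=None)[0]
    a,b=o1+s[0]*d1,o2+s[1]*d2
    return (a+b)/2,np.linalg.norm(a-b)
def proj(n,X):
    c=C[n]; q=c["intrinsics"]@(np.asarray(c["R"])@X+c["t"]); return q[:2]/q[2]
def blob(img,uv,r,f=0.5):
    "intensity-weighted centroid of the bright blob within r px of uv"
    g=img.mean(2).astype(float); x,y=int(round(uv[0])),int(round(uv[1]))
    w=g[y-r:y+r+1,x-r:x+r+1]; lo,hi=np.median(w),w.max()
    m=(w>lo+f*(hi-lo)).astype(np.uint8); k,l=cv2.connectedComponents(m)
    c0=l[r,r] if l[r,r] else l[np.unravel_index(np.argmax(np.where(m,w,0)),w.shape)]
    m=l==c0; yy,xx=np.nonzero(m); ww=(w-lo)[m]
    return np.array([x-r+(xx*ww).sum()/ww.sum(),y-r+(yy*ww).sum()/ww.sum()]),m.sum()
E
python3 - <<'E'
from h import *
T=np.load("top0.npz")["p"];S=np.load("scene0.npz")["p"]
pts={"far-L":((329.8,181.2),(244.6,293.6)),"far-R":((370.2,181.2),(226.6,263.6)),"near-L":((330.2,254.8),(318.8,262.9)),"near-R":((371.2,254.8),(298.2,236.6)),
"high":((455.4,226.7),(240.1,184.3)),"low":((471.8,239.8),(243.6,179)),"cap":((217.8,246.2),(392.3,286.6))}
R={}
for k,(a,b) in pts.items():
    ua,na=blob(T,a,4);ub,nb=blob(S,b,4 if k!="low" else 3)
    X,e=tri(ua,ub);R[k]=X;print(k,ua,na,ub,nb,X,"gap",round(e,4))
c=sum(R[k] for k in list(R)[:4])/4
ax=(R["far-L"]+R["far-R"]-R["near-L"]-R["near-R"]);ax/=np.linalg.norm(ax)
print("fixture c",c,"yaw",np.degrees(np.arctan2(ax[1],ax[0])))
print("block", np.degrees(np.arctan2(*(R["high"]-R["low"])[[1,0]])), np.linalg.norm((R["high"]-R["low"])[:2]))
E
```

```text
far-L [329.3009 180.7755] 12 [244.3685 293.086 ] 9 [0.6485 0.0134 0.0113] gap 0.0017
far-R [369.6617 180.8796] 9 [225.991  263.4971] 6 [ 0.6488 -0.0773  0.0098] gap 0.0015
near-L [329.5582 254.4599] 12 [318.4208 262.6496] 6 [0.4823 0.013  0.0107] gap 0.0008
near-R [370.5972 254.4295] 12 [297.6365 236.1266] 7 [ 0.4822 -0.077   0.0103] gap 0.0011
high [455.1078 226.4899] 27 [239.8648 183.5169] 22 [ 0.536  -0.2554  0.0519] gap 0.0019
low [471.3283 239.3288] 28 [243.334  178.6165] 8 [ 0.5117 -0.2946  0.0306] gap 0.0019
cap [217.3669 245.7638] 27 [391.8114 286.1074] 29 [0.4783 0.2312 0.1589] gap 0.0008
fixture c [ 0.5654 -0.032   0.0105] yaw 0.011801834199348141
block 58.202919941912235 0.046124556339480746
```

```bash
python3 - <<'E'
from h import *
T=np.load("top0.npz");S=np.load("scene0.npz")
print("head @.03,.045",plane("top",(350.6,240.5),.03),plane("top",(350.6,240.5),.045))
def cloud(n,dat,x0,y0,w,h):
    d=dat["d"][y0:y0+h,x0:x0+w];yy,xx=np.nonzero(d>0);z=d[yy,xx];K=C[n]["intrinsics"];R=np.asarray(C[n]["R"])
    P=np.stack([(xx+x0-K[0,2])/K[0,0]*z,(yy+y0-K[1,2])/K[1,1]*z,z],1)
    return (P-C[n]["t"])@R, dat["p"][yy+y0,xx+x0]
import pickle
for n,dat,bx in(("top",T,(195,215,75,75)),("scene",S,(335,270,90,100))):
    P,c=cloud(n,dat,*bx)
    h=P[:,2]
    print(n,len(P),np.histogram(h,bins=np.arange(-.02,.2,.02))[0])
    m=h>.108; q=P[m]; print(" handle",m.sum(),q[:,:2].min(0),q[:,:2].max(0),np.median(q,0))
    dark=c.mean(1)<50; mm=m&dark; r=cv2.minAreaRect(P[mm][:,:2].astype(np.float32)*1000);print(" rect dark",r,mm.sum())
    tp=(h>.150); print(" toprect",tp.sum(),cv2.minAreaRect(P[tp][:,:2].astype(np.float32)*1000))
    pr=(h>.085)&(h<.103); print(" prongrect",pr.sum(),cv2.minAreaRect(P[pr][:,:2].astype(np.float32)*1000))
    np.save(f"cl_{n}.npy",np.hstack([P,c]))
# head cloud
P,c=cloud("top",T,338,232,26,16); m=P[:,2]>.03; 
P2,_=cloud("top",T,310,165,80,105); m=(P2[:,2]>.035)&(P2[:,0]<.612)&(abs(P2[:,1]+.032)<.025)
q=P2[m]; print("spec",m.sum(),q.min(0),q.max(0),"ymed",np.median(q[:,1]), "z of ridge",np.percentile(q[:,2],95))
for a in np.arange(.49,.62,.01):
    w=q[(abs(q[:,0]-a)<.004)]
    if len(w):print(round(a,3),len(w),w[:,1].min(),w[:,1].max(),w[:,2].max())
E
python3 - <<'E'
import cv2,numpy as np
t=np.load("top0.npz")["p"][...,::-1]
a=t[225:275,198:258]; a=cv2.resize(np.clip(a.astype(float)*1.6,0,255).astype(np.uint8),None,fx=12,fy=12,interpolation=cv2.INTER_NEAREST)
cv2.imwrite("pics/probe_t.png",a)
E
```

```text
head @.03,.045 [ 0.5104 -0.0327  0.03  ] [ 0.5078 -0.032   0.045 ]
top 5592 [1291 3551   16   19   16  170  377   29  109   14]
 handle 207 [0.4595 0.2125] [0.4964 0.2486] [0.4758 0.2266 0.1526]
 rect dark ((474.2279357910156, 225.2935333251953), (11.455318450927734, 20.701942443847656), 46.67003631591797) 60
 toprect 111 ((478.6757507324219, 230.64208984375), (19.9243221282959, 20.02359962463379), 76.57070922851562)
 prongrect 340 ((489.3656311035156, 228.1505584716797), (43.170475006103516, 66.99951934814453), 73.33577728271484)
scene 8961 [4452 2841  135  144  145  573  338  131  201    1]
 handle 403 [0.4676 0.2191] [0.4899 0.2432] [0.4829 0.2376 0.14  ]
 rect dark ((478.37030029296875, 231.51528930664062), (21.896404266357422, 20.44466781616211), 79.0246353149414) 350
 toprect 139 ((478.1814880371094, 231.29823303222656), (20.42597198486328, 20.502750396728516), 77.7499771118164)
 prongrect 638 ((488.48394775390625, 228.44691467285156), (44.48857879638672, 67.3370132446289), 72.7247085571289)
spec 759 [ 0.5054 -0.0516  0.035 ] [ 0.6119 -0.012   0.057 ] ymed -0.031111388027604006 z of ridge 0.05327313178792
0.51 41 -0.04630050754650585 -0.018101379255928113 0.049073553995503526
0.52 13 -0.03563771979057447 -0.02689387349916471 0.0428613302299284
0.53 69 -0.05084162109732948 -0.013827351162255901 0.05548935255518875
0.54 66 -0.05086142424566725 -0.013850801411902387 0.056244661248586535
0.55 64 -0.050885793876581153 -0.013995452325010295 0.05567128079907373
0.56 64 -0.05120015862040136 -0.013955041985623964 0.0539662811669694
0.57 64 -0.05129621710232613 -0.012049263450080717 0.056252640260257204
0.58 60 -0.05141330948872225 -0.01398131672595438 0.05655152584110684
0.59 64 -0.0515516370728771 -0.014245467973445579 0.05456853090429484
0.6 67 -0.05156644881596917 -0.01422191004814488 0.057001402498223185
0.61 49 -0.04936095944812985 -0.012350200156184278 0.05457318075729058
```

View pics/probe_t.png

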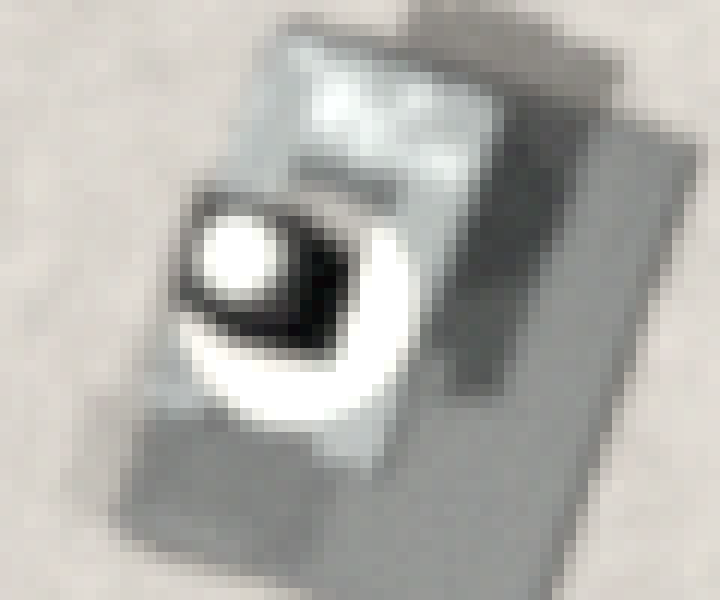

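```bash
cat >> h.py <<'E'
from scipy.spatial.transform import Rotation as Ro
def plan(P,jaw=None,s=None,pos=None):
    """shift (tool axes, mm) and turn(deg) from present pose to world P, jaw line at world yaw 'jaw' deg"""
    s=s or observe(); M=Ro.from_quat(s["eef_rot"]).as_matrix(); p=np.array(s["eef_pos"])
    d=M.T@(np.array(P)-p); out=[round(v*1000,1) for v in d]
    t=0
    if jaw is not None:
        cur=np.degrees(np.arctan2(M[1,0],M[0,0])); t=(jaw-cur+90)%180-90
        t=-t if M[2,1]<0 else t   # tool y is down: world yaw +a = turn -a
    return out,round(t,1)
def st(s=None):
    s=s or observe(); M=Ro.from_quat(s["eef_rot"]).as_matrix()
    print("t",round(s["time"],2),"p",np.round(s["eef_pos"],4),"jaw",round(np.degrees(np.arctan2(M[1,0],M[0,0])),2),"F",np.round(s["wrist_force"],2),"op",round(s["opening"],3),"j",np.round(s["joint_pos"],2));return M
E
python3 -c "
from h import *
print(st()); print(plan([.509,-.0322,.16],90)); print(plan([.34,-.3,.24],90))"
```

```text
t 0.1 p [ 0.121  -0.5363  0.2572] jaw -77.29 F [ 0.13  0.18 -0.65] op 0.998 j [-1.56  0.38  1.3   0.    1.46 -0.22]
[[ 0.2199  0.      0.9755]
 [-0.9755  0.0013  0.2199]
 [-0.0013 -1.      0.0003]]
([np.float64(-406.3), np.float64(97.9), np.float64(489.4)], np.float64(12.7))
([np.float64(-182.3), np.float64(17.5), np.float64(265.6)], np.float64(12.7))
```

Call:
step_arm([
  [-0.04,0.004,0.048,2,1],
  [-0.08,0.008,0.096,4,1],
  [-0.12,0.012,0.144,6,1],
  [-0.16,0.016,0.192,8,1],
  [-0.2,0.02,0.24,10,1],
  [-0.24,0.024,0.288,12,1],
  [-0.28,0.032,0.336,12.7,1],
  [-0.32,0.045,0.384,12.7,1],
  [-0.36,0.06,0.432,12.7,1],
  [-0.39,0.07,0.47,12.7,1],
  [-0.406,0.078,0.489,12.7,1],
  [-0.406,0.078,0.489,12.7,1],
])

```text
time: 1.6
eef_pos: [0.5088, -0.0317, 0.1788]
eef_rot: [0.501, -0.5, 0.499, -0.5]
wrist_force: [-0.9, -0.4, -0.2]
opening: 0.998
```

```bash
python3 -c "
from h import *
print(st()); print(plan([.509,-.0322,.037],90))"
```

```text
t 1.6 p [ 0.5088 -0.0317  0.1788] jaw -89.84 F [-0.94 -0.4  -0.19] op 0.998 j [-0.29  0.39  1.54  0.    1.22  1.27]
[[ 0.0028 -0.0018  1.    ]
 [-1.      0.0006  0.0028]
 [-0.0006 -1.     -0.0018]]
([np.float64(0.6), np.float64(141.8), np.float64(0.4)], np.float64(0.2))
```

Call:
step_arm([
  [0.0005,0.05,0,0,1],
  [0.0005,0.1,0,0,1],
  [0.0005,0.125,0,0,1],
  [0.0005,0.138,0,0,1],
  [0.0005,0.1415,0,0,1],
  [0.0005,0.1415,0,0,1],
])

```text
time: 2.35
eef_pos: [0.509, -0.0337, 0.039]
eef_rot: [0.5, -0.5, 0.5, -0.5]
wrist_force: [0.1, 0.5, -0.0]
opening: 1.003
```

Run:
```python
from h import *
st(); p,_=read_camera("scene"); cv2.imwrite("pics/s1.png",cv2.resize(p[190:320,200:380,::-1],None,fx=4,fy=4,interpolation=cv2.INTER_CUBIC))
```

```text
t 2.35 p [ 0.509  -0.0337  0.039 ] jaw -90.01 F [ 0.14  0.55 -0.02] op 1.003 j [-0.3   0.59  1.69 -0.    0.86  1.27]
```

View pics/s1.png

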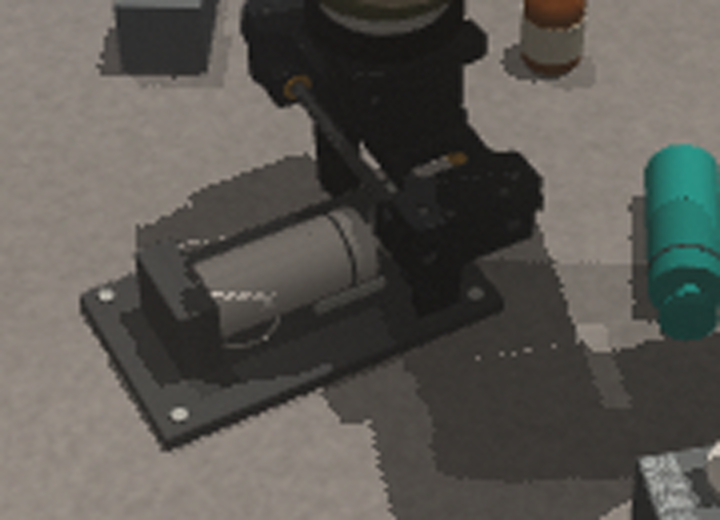

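Call:
step_arm([
  [0,0,0,0,-1],
  [0,0,0,0,-1],
  [0,0,0,0,-1],
  [0,0,0,0,-1],
  [0,0,0,0,-1],
  [0,0,0,0,-1],
])

```text
time: 3.15
eef_pos: [0.5087, -0.0334, 0.0382]
eef_rot: [0.5, -0.5, 0.5, -0.5]
wrist_force: [-0.2, -0.1, -0.4]
opening: 0.341
```

Call:
step_arm([
  [0,-0.009,-0.0013,0,-1],
  [0,-0.018,-0.002,0,-1],
  [0,-0.027,-0.0015,0,-1],
  [0,-0.035,-0.0005,0,-1],
  [0,-0.043,0.0015,0,-1],
  [0,-0.0505,0.004,0,-1],
  [0,-0.0575,0.0075,0,-1],
  [0,-0.064,0.012,0,-1],
  [0,-0.0695,0.017,0,-1],
  [0,-0.0745,0.0225,0,-1],
  [0,-0.079,0.029,0,-1],
  [0,-0.0825,0.036,0,-1],
])

```text
time: 4.65
eef_pos: [0.5451, -0.0334, 0.1209]
eef_rot: [0.5, -0.5, 0.5, -0.5]
wrist_force: [0.2, 0.3, -4.4]
opening: 0.323
```

Run:
```python
from h import *
st(); p,_=read_camera("scene"); cv2.imwrite("pics/s2.png",cv2.resize(p[150:320,200:380,::-1],None,fx=4,fy=3.5,interpolation=cv2.INTER_CUBIC))
```

```text
t 4.65 p [ 0.5451 -0.0334  0.1209] jaw -89.99 F [ 0.21  0.32 -4.41] op 0.323 j [-0.28  0.51  1.51 -0.    1.12  1.29]
```

View pics/s2.png

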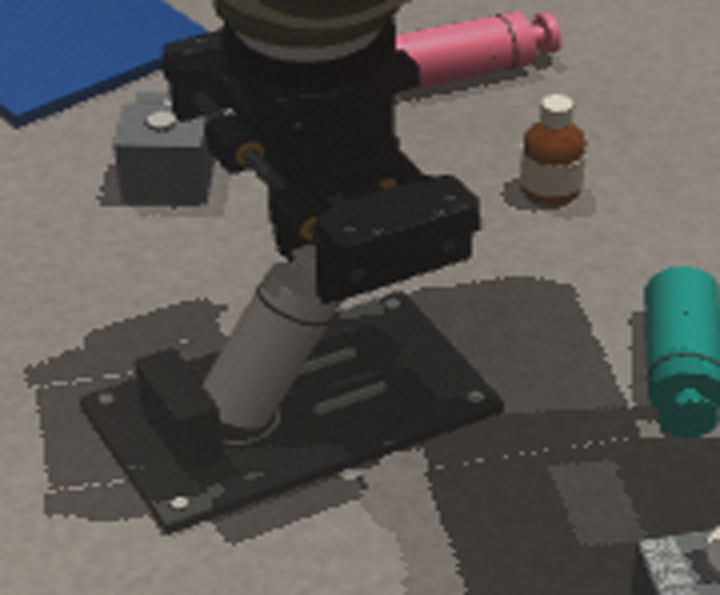

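Call:
step_arm([
  [0,-0.0025,0.0075,0,-1],
  [0,-0.0045,0.0155,0,-1],
  [0,-0.006,0.0235,0,-1],
  [0,-0.007,0.032,0,-1],
  [0,-0.007,0.041,0,-1],
  [0,-0.007,0.0495,0,-1],
  [0,-0.007,0.0495,0,-1],
  [0,-0.007,0.0495,0,-1],
])

```text
time: 5.7
eef_pos: [0.594, -0.0333, 0.1275]
eef_rot: [0.5, -0.5, 0.5, -0.5]
wrist_force: [-0.4, -0.4, -4.7]
opening: 0.33
```

Run:
```python
from h import *
st(); p,_=read_camera("scene"); cv2.imwrite("pics/s3.png",cv2.resize(p[150:320,200:380,::-1],None,fx=4,fy=3.5,interpolation=cv2.INTER_CUBIC))
```

```text
t 5.7 p [ 0.594  -0.0333  0.1275] jaw -89.99 F [-0.44 -0.39 -4.73] op 0.33 j [-0.25  0.58  1.36 -0.    1.2   1.32]
```

View pics/s3.png

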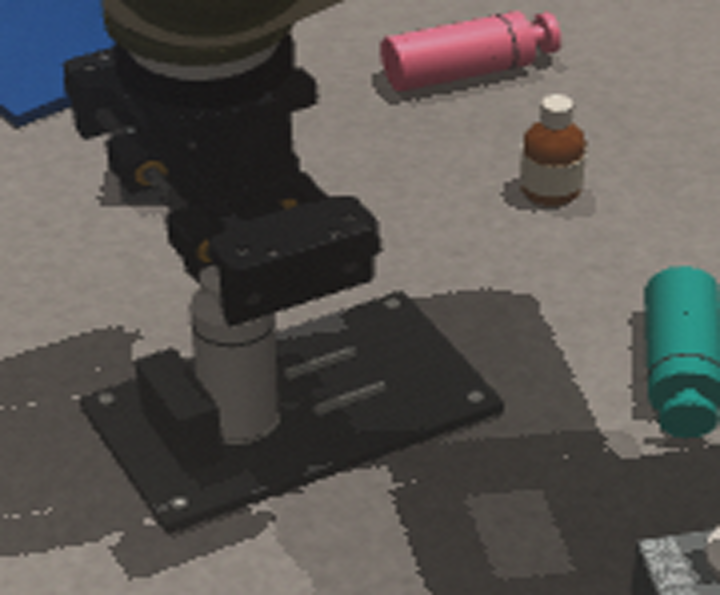

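Call:
step_arm([
  [0,0.0015,0.0005,0,-1],
  [0,0.003,0.001,0,-1],
  [0,0.003,0.001,0,-1],
])

```text
time: 6.12
eef_pos: [0.596, -0.0334, 0.1259]
eef_rot: [0.499, -0.499, 0.501, -0.501]
wrist_force: [-0.7, 1.4, 5.0]
opening: 0.326
```

Run:
```python
from h import *
st(); p,_=read_camera("top"); cv2.imwrite("pics/t3.png",cv2.resize(p[150:290,280:420,::-1],None,fx=4,fy=4,interpolation=cv2.INTER_CUBIC))
p,_=read_camera("scene"); cv2.imwrite("pics/s4.png",cv2.resize(p[220:300,220:320,::-1],None,fx=7,fy=7,interpolation=cv2.INTER_CUBIC))
```

```text
t 6.12 p [ 0.596  -0.0334  0.1259] jaw -89.99 F [-0.68  1.44  5.02] op 0.326 j [-0.25  0.58  1.36  0.    1.2   1.32]
```

View pics/s4.png

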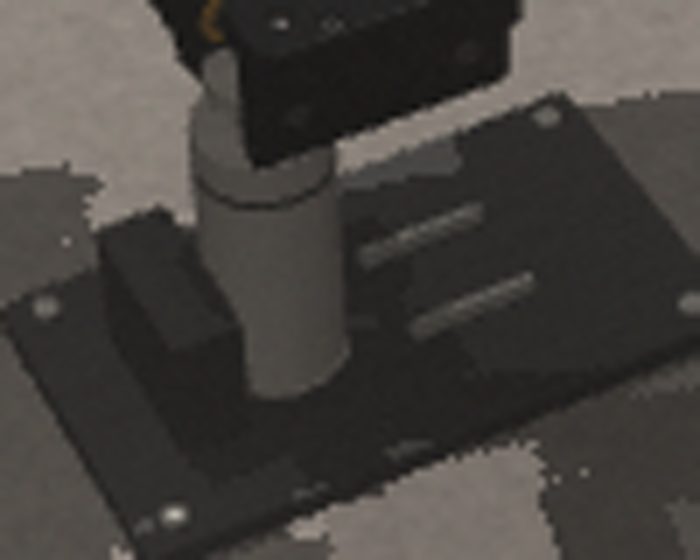

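Run:
```python
from h import *
f=lambda u:(u-np.array([220,220]))*7
for dx in(-.002,0,.002):
  c=np.array([.5954+dx,-.032,0.])
  a=f(proj("scene",c+[0,0,.01]));b=f(proj("scene",c+[0,0,.1]));print(dx,a,b)
o,d=ray("scene",(255,255)); v=np.array([-d[1],d[0],0]);v/=np.linalg.norm(v)
c=np.array([.5954,-.032,0])
for s in(-1,1): print(s,f(proj("scene",c+s*.02*v+[0,0,.01])),f(proj("scene",c+s*.02*v+[0,0,.095])))
```

```text
-0.002 [278.2518 336.0048] [259.7389 112.6268]
0 [271.9853 338.4757] [253.0564 115.0833]
0.002 [265.7097 340.9503] [246.3635 117.5435]
-1 [341.0192 331.732 ] [327.4039 121.6212]
1 [202.6227 345.2516] [180.5692 134.8975]
```

Call:
step_arm([
  [0,0,0,0,1],
  [0,0,0,0,1],
  [0,0,0,0,1],
  [0,0,0,0,1],
  [0,-0.03,0,0,1],
  [0,-0.08,0,0,1],
  [0,-0.13,0,0,1],
  [0,-0.13,-0.05,0,1],
  [0,-0.13,-0.11,0,1],
  [0,-0.13,-0.13,0,1],
])

```text
time: 7.48
eef_pos: [0.4625, -0.033, 0.255]
eef_rot: [-0.5, 0.5, -0.5, 0.5]
wrist_force: [0.3, 0.0, 0.2]
opening: 1.0
```

Run:
```python
from h import *
st(); 
for n in("top","scene"):
    p,d=read_camera(n); np.savez(n+"1.npz",p=p,d=d); cv2.imwrite(f"pics/{n}1.png",p[...,::-1])
t=cv2.imread("pics/top1.png");s=cv2.imread("pics/scene1.png")
cv2.imwrite("pics/up.png",np.hstack([cv2.resize(t[150:290,300:400],None,fx=4,fy=4,interpolation=2),cv2.resize(s[210:310,220:320],None,fx=4,fy=5.6,interpolation=2)]))
```

```text
t 7.47 p [ 0.4625 -0.033   0.255 ] jaw -90.01 F [0.35 0.02 0.18] op 1.0 j [-0.33  0.23  1.53 -0.    1.38  1.24]
```

View pics/up.png

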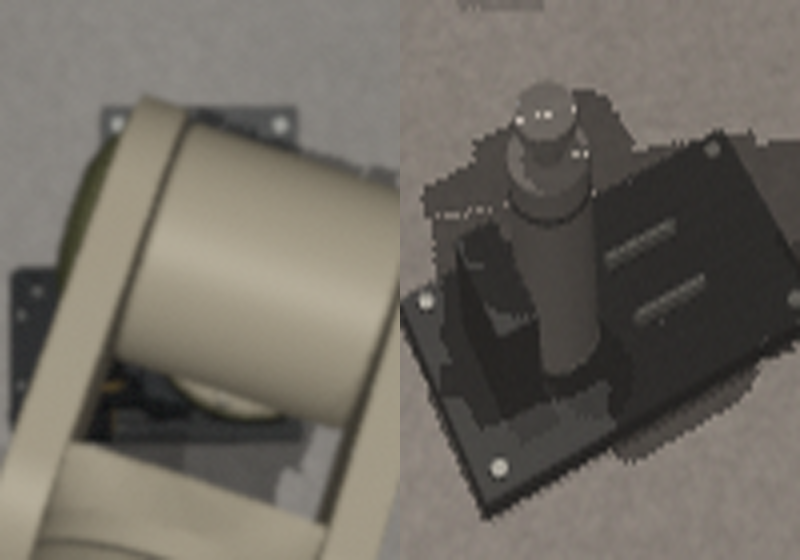

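Run:
```python
from h import *
print("top@.12",plane("scene",(256.7,230),.12)); print(plan([.4783,.2313,.22],76.5))
```

```text
top@.12 [ 0.5948 -0.0279  0.12  ]
([np.float64(-264.5), np.float64(35.3), np.float64(14.4)], np.float64(13.5))
```

Call:
step_arm([
  [-0.05,0,0.003,3,1],
  [-0.1,0,0.006,6,1],
  [-0.15,0,0.009,9,1],
  [-0.2,0,0.012,12,1],
  [-0.24,0.01,0.0145,13.5,1],
  [-0.2645,0.02,0.0145,13.5,1],
  [-0.2645,0.035,0.0145,13.5,1],
  [-0.2645,0.035,0.0145,13.5,1],
])

```text
time: 8.57
eef_pos: [0.4801, 0.2316, 0.2186]
eef_rot: [-0.439, 0.555, -0.555, 0.437]
wrist_force: [-0.0, 0.6, -0.3]
opening: 1.0
```

Run:
```python
from h import *
print(st());print(plan([.4783,.2313,.131],76.5))
for n in("top","scene"):
    p,d=read_camera(n); np.savez(n+"2.npz",p=p,d=d); cv2.imwrite(f"pics/{n}2.png",p[...,::-1])
t=cv2.imread("pics/top2.png");s=cv2.imread("pics/scene2.png")
cv2.imwrite("pics/up2.png",np.hstack([cv2.resize(t[150:290,300:400],None,fx=4,fy=4,interpolation=2),cv2.resize(s[200:340,320:420],None,fx=4,fy=4,interpolation=2)]))
```

```text
t 8.57 p [0.4801 0.2316 0.2186] jaw -103.46 F [-0.04  0.61 -0.26] op 1.0 j [0.23 0.38 1.41 0.   1.35 2.03]
[[-0.2327 -0.0021  0.9725]
 [-0.9725 -0.0004 -0.2327]
 [ 0.0009 -1.     -0.0019]]
([np.float64(0.7), np.float64(87.6), np.float64(-1.5)], np.float64(0.0))
```

View pics/up2.png

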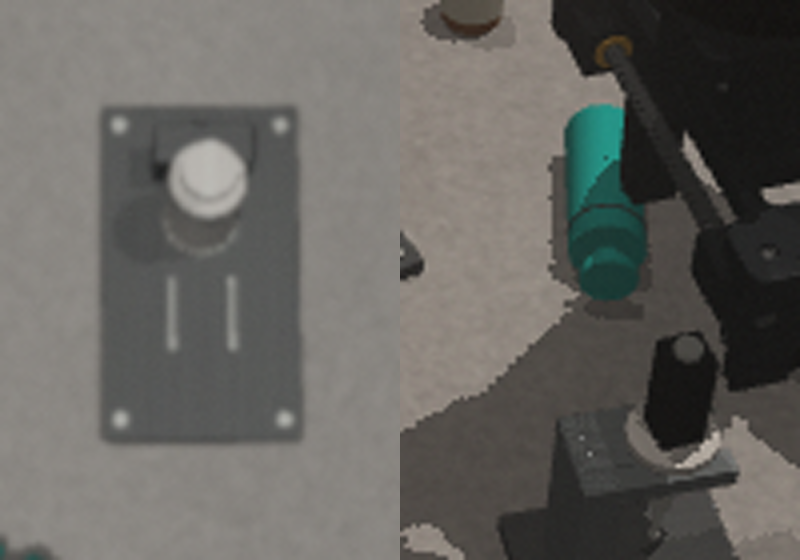

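Run:
```python
from h import *
T=np.load("top2.npz");S=np.load("scene2.npz")
s=S["p"][200:320,220:320,::-1]
cv2.imwrite("pics/hz.png",np.hstack([cv2.resize(T["p"][175:225,325:375,::-1],None,fx=8,fy=8,interpolation=0),cv2.resize(s[10:60,10:60],None,fx=8,fy=8,interpolation=0)]))
# depth-based: points with z in .112-.128 near seat
for n,dat in(("top",T),("scene",S)):
    d=dat["d"];yy,xx=np.nonzero(d>0);z=d[yy,xx];K=C[n]["intrinsics"];R=np.asarray(C[n]["R"])
    P=(np.stack([(xx-K[0,2])/K[0,0]*z,(yy-K[1,2])/K[1,1]*z,z],1)-C[n]["t"])@R
    near=np.hypot(P[:,0]-.595,P[:,1]+.032)<.04
    for lo,hi in((.112,.13),(.03,.095)):
        m=near&(P[:,2]>lo)&(P[:,2]<hi); q=P[m]
        (c,r)=cv2.minEnclosingCircle(q[:,:2].astype(np.float32)); print(n,lo,m.sum(),q.mean(0),"circ",c,r)
```

```text
top 0.112 171 [ 0.5956 -0.0318  0.1207] circ (0.5961762070655823, -0.031757913529872894) 0.015232041478157043
top 0.03 251 [ 0.603  -0.029   0.0586] circ (0.6068970561027527, -0.032018888741731644) 0.031445231288671494
scene 0.112 162 [ 0.5956 -0.0295  0.1175] circ (0.5953091382980347, -0.03084312565624714) 0.016183771193027496
scene 0.03 648 [ 0.6068 -0.0202  0.0608] circ (0.6065848469734192, -0.03173791989684105) 0.03182113915681839
```

View pics/hz.png

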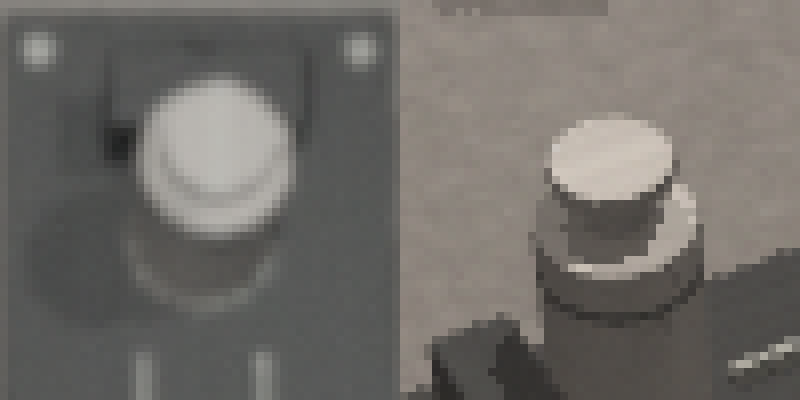

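The specimen stands upright: head centre at (0.5955,-0.031,0.12), seat at (0.5954,-0.032). Next I lower onto the probe handle and grip.

Call:
step_arm([
  [0.0005,0.03,-0.001,0,1],
  [0.0005,0.065,-0.001,0,1],
  [0.0005,0.082,-0.001,0,1],
  [0.0005,0.0875,-0.001,0,1],
  [0.0005,0.0875,-0.001,0,1],
  [0.0005,0.0875,-0.001,0,-1],
  [0.0005,0.0875,-0.001,0,-1],
  [0.0005,0.0875,-0.001,0,-1],
  [0.0005,0.0875,-0.001,0,-1],
  [0.0005,0.0875,-0.001,0,-1],
  [0.0005,0.0875,-0.001,0,-1],
  [0.0005,0.0875,-0.001,0,-1],
])

```text
time: 10.18
eef_pos: [0.4785, 0.2309, 0.1322]
eef_rot: [0.438, -0.555, 0.555, -0.438]
wrist_force: [-0.6, -0.3, 0.3]
opening: 0.232
```

Run:
```python
from h import *
st()
p,d=read_camera("scene"); s=p[...,::-1]
cv2.imwrite("pics/g.png",cv2.resize(s[220:380,310:450],None,fx=4,fy=3.7,interpolation=2))
```

```text
t 10.18 p [0.4785 0.2309 0.1322] jaw -103.49 F [-0.6  -0.27  0.32] op 0.232 j [ 0.23  0.48  1.54 -0.    1.13  2.03]
```

View pics/g.png

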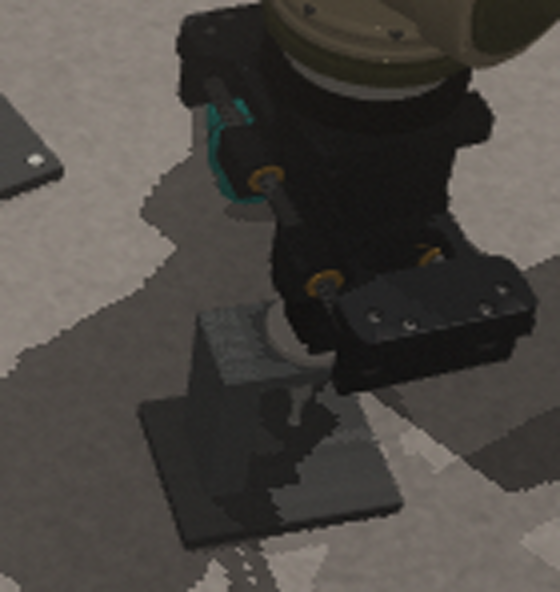

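Run:
```python
from h import *
T=np.load("top2.npz")["p"];S=np.load("scene2.npz")["p"]
for k,a,b,z in(("high",(455.1,226.5),(239.9,183.5),.054),("low",(471.3,239.3),(243.3,178.6),.029)):
    ua,n=blob(T,a,5); print(k,ua,n,"top",plane("top",ua,z),"scene",plane("scene",b,z))
cv2.imwrite("pics/blk.png",np.hstack([cv2.resize(T[205:265,430:490,::-1],None,fx=6,fy=6,interpolation=0),cv2.resize(S[165:215,215:265,::-1],None,fx=7.2,fy=7.2,interpolation=0)]))
s=observe()
for P in([.512,-.2945,.17],[.536,-.2555,.17]): print(plan(P,None,s))
```

```text
high [455.1373 226.3615] 37 top [ 0.5367 -0.2555  0.054 ] scene [ 0.5362 -0.252   0.054 ]
low [471.4032 239.3259] 35 top [ 0.5128 -0.2957  0.029 ] scene [ 0.5104 -0.2958  0.029 ]
([np.float64(503.0), np.float64(-37.7), np.float64(155.1)], 0)
([np.float64(459.5), np.float64(-37.7), np.float64(169.3)], 0)
```

View pics/blk.png

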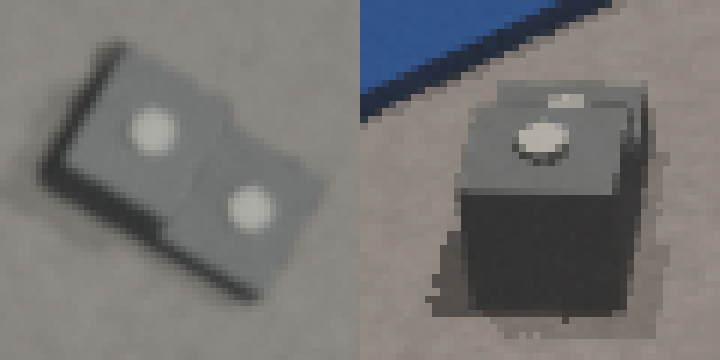

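Call:
step_arm([
  [0,-0.02,0,0,-1],
  [0,-0.06,0,0,-1],
  [0,-0.1,0,0,-1],
  [0,-0.125,0,0,-1],
  [0,-0.125,0,0,-1],
])

```text
time: 10.85
eef_pos: [0.4789, 0.231, 0.2584]
eef_rot: [0.437, -0.555, 0.556, -0.439]
wrist_force: [-0.5, -0.3, -1.4]
opening: 0.229
```

Run:
```python
from h import *
st()
p,d=read_camera("scene"); s=p[...,::-1]
cv2.imwrite("pics/g2.png",cv2.resize(s[190:370,310:450],None,fx=4,fy=3.3,interpolation=2))
```

```text
t 10.85 p [0.4789 0.231  0.2584] jaw -103.49 F [-0.51 -0.33 -1.42] op 0.229 j [0.23 0.35 1.35 0.   1.44 2.03]
```

View pics/g2.png

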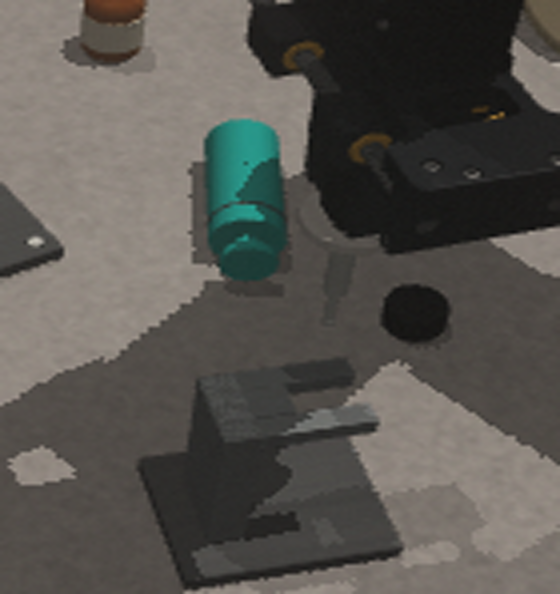

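Call:
step_arm([
  [0.045,0,0.014,0,-1],
  [0.1,0,0.031,0,-1],
  [0.155,0,0.048,0,-1],
  [0.21,0,0.065,0,-1],
  [0.265,0,0.082,0,-1],
  [0.32,0,0.099,0,-1],
  [0.375,0,0.116,0,-1],
  [0.43,0.02,0.133,0,-1],
  [0.475,0.05,0.146,0,-1],
  [0.5035,0.08,0.155,0,-1],
  [0.5035,0.095,0.155,0,-1],
  [0.5035,0.095,0.155,0,-1],
])

```text
time: 12.4
eef_pos: [0.5112, -0.2937, 0.1604]
eef_rot: [-0.438, 0.557, -0.554, 0.438]
wrist_force: [0.0, 0.1, -0.5]
opening: 0.221
```

Run:
```python
from h import *
st(); print(plan([.5125,-.295,.1305]))
p,d=read_camera("scene"); s=p[...,::-1]
cv2.imwrite("pics/g3.png",cv2.resize(s[100:230,180:310],None,fx=5,fy=4.5,interpolation=2))
p,d=read_camera("top"); cv2.imwrite("pics/g3t.png",p[...,::-1])
```

```text
t 12.4 p [ 0.5112 -0.2937  0.1604] jaw -103.48 F [ 0.04  0.11 -0.54] op 0.221 j [-0.72  0.53  1.33  0.    1.28  1.08]
([np.float64(1.0), np.float64(29.9), np.float64(1.7)], 0)
```

View pics/g3.png

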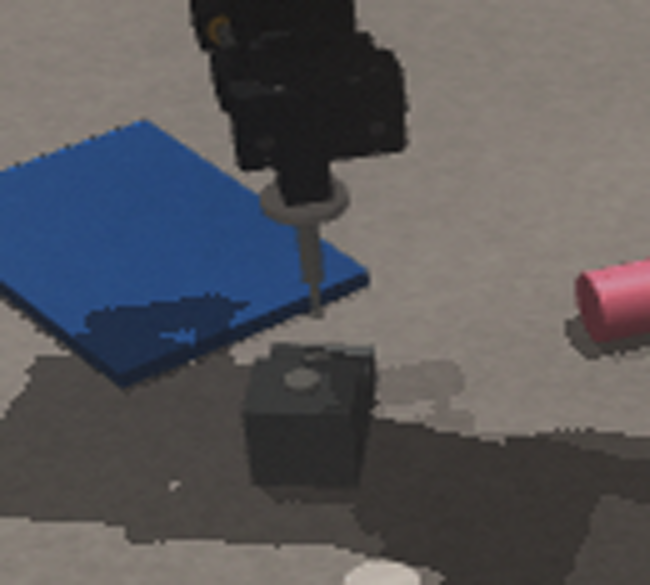

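Run:
```python
from h import *
for P in([.5112,-.2937,.0585],[.5125,-.295,.0585],[.5125,-.295,.029],[.5365,-.254,.054]): print(P,proj("scene",np.array(P)))
```

```text
[0.5112, -0.2937, 0.0585] [242.3644 169.1546]
[0.5125, -0.295, 0.0585] [241.6276 169.0206]
[0.5125, -0.295, 0.029] [242.6246 179.0416]
[0.5365, -0.254, 0.054] [239.4375 183.0637]
```

Call:
step_arm([
  [0.0008,0.015,0.001,0,-1],
  [0.0008,0.026,0.001,0,-1],
  [0.0008,0.03,0.001,0,-1],
  [0.0008,0.032,0.001,0,-1],
  [0.0008,0.032,0.001,0,-1],
])

```text
time: 13.12
eef_pos: [0.5126, -0.2959, 0.1305]
eef_rot: [0.438, -0.555, 0.555, -0.438]
wrist_force: [-0.2, 1.5, 1.0]
opening: 0.225
```

Run:
```python
from h import *
st()
p,d=read_camera("scene"); s=p[...,::-1]
cv2.imwrite("pics/g4.png",cv2.resize(s[120:230,180:310],None,fx=5,fy=5,interpolation=2))
```

```text
t 13.12 p [ 0.5126 -0.2959  0.1305] jaw -103.49 F [-0.19  1.47  0.99] op 0.225 j [-0.72  0.57  1.37  0.    1.21  1.08]
```

View pics/g4.png

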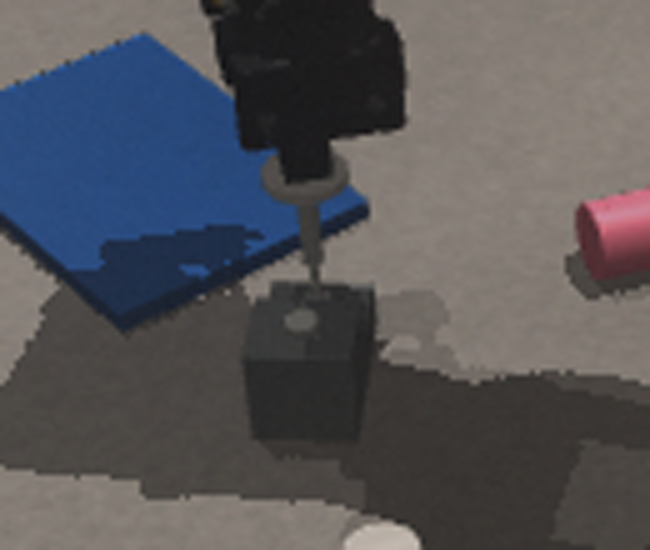

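Call:
step_arm([
  [0,0.0015,0,0,-1],
  [0,0.003,0,0,-1],
  [0,0.004,0,0,-1],
  [0,0.004,0,0,-1],
  [0,0.004,0,0,-1],
  [0,0.004,0,0,-1],
])

```text
time: 13.92
eef_pos: [0.5127, -0.296, 0.1264]
eef_rot: [0.438, -0.555, 0.555, -0.438]
wrist_force: [0.0, 0.7, 3.9]
opening: 0.221
```

Run:
```python
from h import *
st()
p,d=read_camera("scene"); st();st()
```

```text
t 13.93 p [ 0.5127 -0.296   0.1264] jaw -103.49 F [0.05 0.67 3.87] op 0.221 j [-0.72  0.57  1.37  0.    1.2   1.08]
t 13.97 p [ 0.5127 -0.296   0.1264] jaw -103.49 F [-0.97  0.13  2.44] op 0.224 j [-0.72  0.57  1.37 -0.    1.2   1.08]
t 13.97 p [ 0.5127 -0.296   0.1264] jaw -103.49 F [-0.97  0.13  2.44] op 0.224 j [-0.72  0.57  1.37 -0.    1.2   1.08]
```

Call:
step_arm([
  [0,-0.02,0,0,-1],
  [0,-0.05,0,0,-1],
  [-0.02,-0.055,0.006,0,-1],
  [-0.0465,-0.055,0.0135,0,-1],
  [-0.0465,-0.045,0.0135,0,-1],
  [-0.0465,-0.036,0.0135,0,-1],
  [-0.0465,-0.032,0.0135,0,-1],
  [-0.0465,-0.0285,0.0135,0,-1],
  [-0.0465,-0.0285,0.0135,0,-1],
])

```text
time: 15.1
eef_pos: [0.5363, -0.2541, 0.1547]
eef_rot: [-0.438, 0.555, -0.555, 0.438]
wrist_force: [-1.0, 1.1, 1.4]
opening: 0.221
```

Run:
```python
from h import *
st()
p,d=read_camera("scene"); s=p[...,::-1];st()
cv2.imwrite("pics/g5.png",cv2.resize(s[120:220,190:300],None,fx=6,fy=6,interpolation=2))
```

```text
t 15.1 p [ 0.5363 -0.2541  0.1547] jaw -103.52 F [-1.    1.13  1.36] op 0.221 j [-0.64  0.54  1.33 -0.    1.27  1.17]
t 15.15 p [ 0.5364 -0.2541  0.155 ] jaw -103.52 F [-0.88  0.25  1.51] op 0.221 j [-0.64  0.54  1.33 -0.    1.27  1.17]
```

View pics/g5.png

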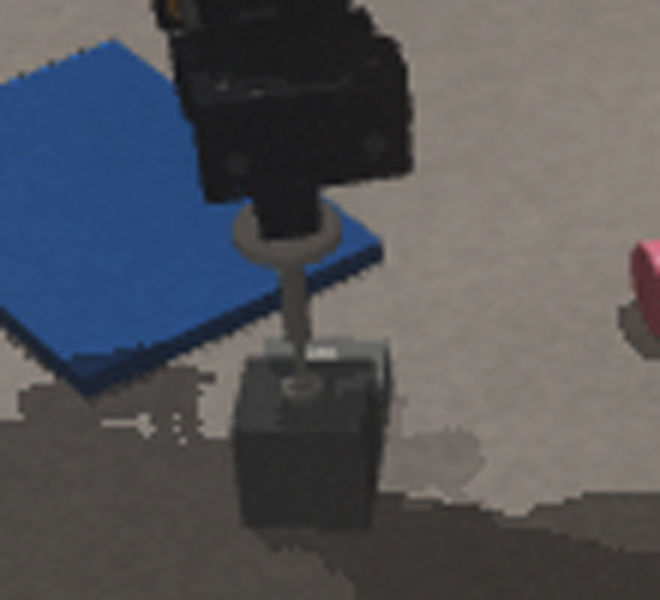

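Call:
step_arm([
  [0,0.0015,0,0,-1],
  [0,0.003,0,0,-1],
  [0,0.0038,0,0,-1],
  [0,0.0038,0,0,-1],
  [0,0.0038,0,0,-1],
  [0,0.0038,0,0,-1],
])

```text
time: 15.9
eef_pos: [0.5366, -0.254, 0.151]
eef_rot: [0.438, -0.555, 0.555, -0.438]
wrist_force: [-1.6, -1.4, 3.3]
opening: 0.226
```

Run:
```python
from h import *
s=observe(); st(s); M=Ro.from_quat(s["eef_rot"]).as_matrix()
p,d=read_camera("scene"); st()
print(plan([.5955,-.0312,.230]))
```

```text
t 15.9 p [ 0.5366 -0.254   0.151 ] jaw -103.49 F [-1.56 -1.44  3.27] op 0.226 j [-0.64  0.55  1.34 -0.    1.26  1.17]
t 15.95 p [ 0.5367 -0.2539  0.1511] jaw -103.49 F [-1.6  -0.23  3.44] op 0.227 j [-0.64  0.55  1.34 -0.    1.26  1.17]
([np.float64(-230.3), np.float64(-79.0), np.float64(5.3)], 0)
```

Call:
step_arm([
  [0,-0.02,0,0,-1],
  [0,-0.07,0,0,-1],
  [0,-0.105,0,0,-1],
  [-0.05,-0.105,0.0012,0,-1],
  [-0.1,-0.105,0.0025,0,-1],
  [-0.15,-0.105,0.0035,0,-1],
  [-0.2,-0.105,0.0048,0,-1],
  [-0.23,-0.105,0.0053,0,-1],
  [-0.23,-0.1,0.0053,0,-1],
  [-0.23,-0.085,0.0053,0,-1],
  [-0.23,-0.08,0.0053,0,-1],
  [-0.23,-0.08,0.0053,0,-1],
])

```text
time: 17.45
eef_pos: [0.5951, -0.0323, 0.2302]
eef_rot: [-0.438, 0.556, -0.555, 0.437]
wrist_force: [0.1, -0.8, -1.8]
opening: 0.226
```

Run:
```python
from h import *
st()
p,d=read_camera("scene"); s=p[...,::-1];st()
cv2.imwrite("pics/g6.png",cv2.resize(s[180:300,200:330],None,fx=5,fy=5,interpolation=2))
for P in([.5955,-.0312,.129],[.5955,-.0312,.12]): print(proj("scene",np.array(P)))
```

```text
t 17.45 p [ 0.5951 -0.0323  0.2302] jaw -103.56 F [ 0.1  -0.81 -1.75] op 0.226 j [-0.25  0.48  1.21  0.    1.45  1.55]
t 17.5 p [ 0.5953 -0.0322  0.2308] jaw -103.55 F [-0.19 -0.31 -1.09] op 0.224 j [-0.25  0.48  1.21  0.    1.45  1.56]
[255.3376 225.5404]
[255.635  229.0582]
```

View pics/g6.png

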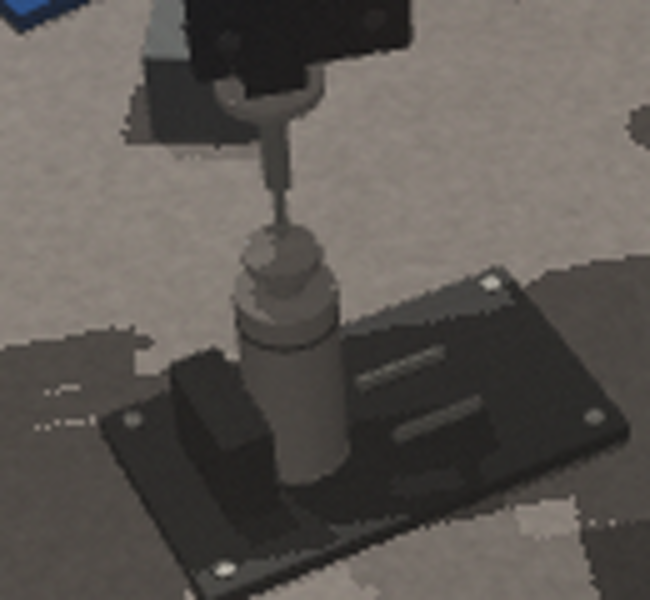

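Call:
step_arm([
  [-0.0005,0.005,0,0,-1],
  [-0.0005,0.0085,0,0,-1],
  [-0.0005,0.0105,0,0,-1],
  [-0.0005,0.012,0,0,-1],
  [-0.0005,0.013,0,0,-1],
  [-0.0005,0.013,0,0,-1],
  [-0.0005,0.013,0,0,-1],
  [-0.0005,0.013,0,0,-1],
])

```text
time: 18.5
eef_pos: [0.5956, -0.031, 0.2181]
eef_rot: [0.438, -0.555, 0.555, -0.438]
wrist_force: [-1.1, -0.0, 3.0]
opening: 0.225
```

Run:
```python
from h import *
st()
p,d=read_camera("scene"); s=p[...,::-1];st()
cv2.imwrite("pics/g7.png",cv2.resize(s[180:300,200:330],None,fx=5,fy=5,interpolation=2))
```

```text
t 18.5 p [ 0.5956 -0.031   0.2181] jaw -103.49 F [-1.13 -0.02  2.99] op 0.225 j [-0.25  0.49  1.23  0.    1.42  1.56]
t 18.55 p [ 0.5956 -0.031   0.218 ] jaw -103.49 F [0.27 0.6  1.84] op 0.223 j [-0.25  0.49  1.23 -0.    1.42  1.56]
```

View pics/g7.png

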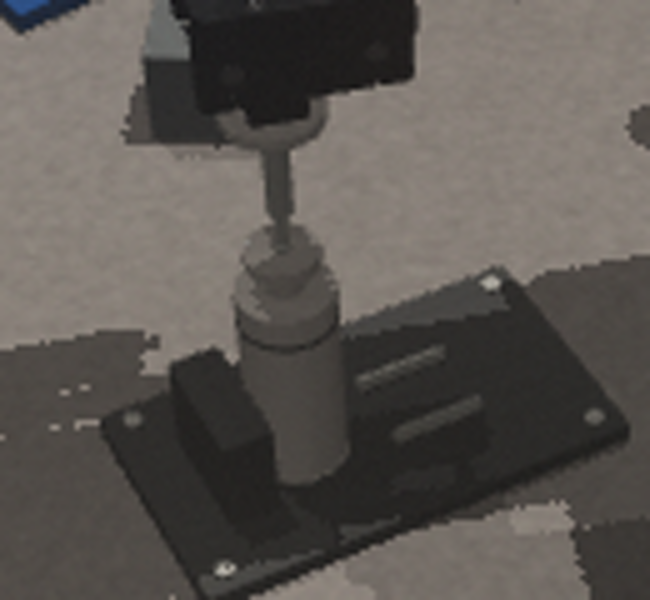

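Call:
step_arm([
  [0,0.001,0,0,-1],
  [0,0.0015,0,0,-1],
  [0,0.0015,0,0,-1],
  [0,0.0015,0,0,-1],
])

```text
time: 19.05
eef_pos: [0.5955, -0.031, 0.2165]
eef_rot: [0.438, -0.555, 0.555, -0.438]
wrist_force: [-0.5, 0.5, 3.6]
opening: 0.222
```

Call:
step_arm([
  [0,-0.01,0,0,-1],
  [0,-0.04,0,0,-1],
  [0,-0.045,0,0,-1],
])

```text
time: 19.42
eef_pos: [0.5959, -0.031, 0.263]
eef_rot: [0.437, -0.554, 0.556, -0.438]
wrist_force: [0.7, -0.5, -1.7]
opening: 0.225
```

Run:
```python
from h import *
st()
print(plan([.4785,.2309,.2584],76.5)); print(plan([.4785,.2309,.1322],76.5))
```

```text
t 19.43 p [ 0.5959 -0.031   0.263 ] jaw -103.49 F [ 0.73 -0.55 -1.66] op 0.225 j [-0.25  0.46  1.15  0.    1.53  1.56]
([np.float64(-227.3), np.float64(4.1), np.float64(-175.3)], np.float64(0.0))
([np.float64(-227.3), np.float64(130.3), np.float64(-175.6)], np.float64(0.0))
```

Call:
step_arm([
  [-0.04,0,-0.03,0,-1],
  [-0.085,0,-0.065,0,-1],
  [-0.13,0,-0.1,0,-1],
  [-0.175,0,-0.135,0,-1],
  [-0.21,0.001,-0.162,0,-1],
  [-0.2275,0.004,-0.1755,0,-1],
  [-0.2275,0.004,-0.1755,0,-1],
  [-0.2275,0.004,-0.1755,0,-1],
])

```text
time: 20.42
eef_pos: [0.4781, 0.2306, 0.257]
eef_rot: [-0.438, 0.555, -0.555, 0.437]
wrist_force: [0.7, -0.7, -0.4]
opening: 0.225
```

Run:
```python
from h import *
st();print(plan([.4785,.2309,.1322],76.5))
p,d=read_camera("scene"); s=p[...,::-1]
p,d=read_camera("top"); t=p[...,::-1]
cv2.imwrite("pics/g8.png",np.hstack([cv2.resize(s[190:370,310:450],None,fx=3,fy=3,interpolation=2),cv2.resize(t[190:310,170:290],None,fx=3,fy=4.5,interpolation=2)]))
```

```text
t 20.43 p [0.4781 0.2306 0.257 ] jaw -103.52 F [ 0.68 -0.68 -0.37] op 0.225 j [ 0.23  0.35  1.35 -0.    1.44  2.03]
([np.float64(-0.4), np.float64(124.8), np.float64(0.4)], np.float64(-0.0))
```

View pics/g8.png

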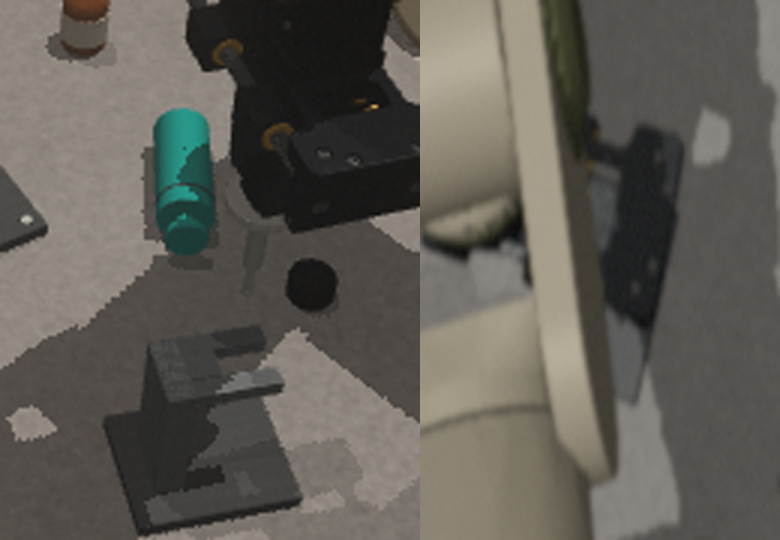

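Call:
step_arm([
  [-0.0002,0.03,0.0003,0,-1],
  [-0.0002,0.07,0.0003,0,-1],
  [-0.0002,0.1,0.0003,0,-1],
  [-0.0002,0.115,0.0003,0,-1],
  [-0.0002,0.12,0.0003,0,-1],
  [-0.0002,0.1235,0.0003,0,-1],
  [-0.0002,0.1235,0.0003,0,-1],
])

```text
time: 21.4
eef_pos: [0.4785, 0.2312, 0.1343]
eef_rot: [0.438, -0.555, 0.555, -0.438]
wrist_force: [0.4, 0.3, -0.2]
opening: 0.228
```

Run:
```python
from h import *
st()
p,d=read_camera("scene"); s=p[...,::-1];st()
cv2.imwrite("pics/g9.png",cv2.resize(s[230:370,310:450],None,fx=4,fy=4,interpolation=2))
```

```text
t 21.4 p [0.4785 0.2312 0.1343] jaw -103.51 F [ 0.44  0.26 -0.22] op 0.228 j [ 0.23  0.47  1.54 -0.    1.13  2.03]
t 21.45 p [0.4785 0.2313 0.1345] jaw -103.5 F [-0.47  0.12 -2.01] op 0.227 j [0.23 0.47 1.54 0.   1.13 2.03]
```

View pics/g9.png

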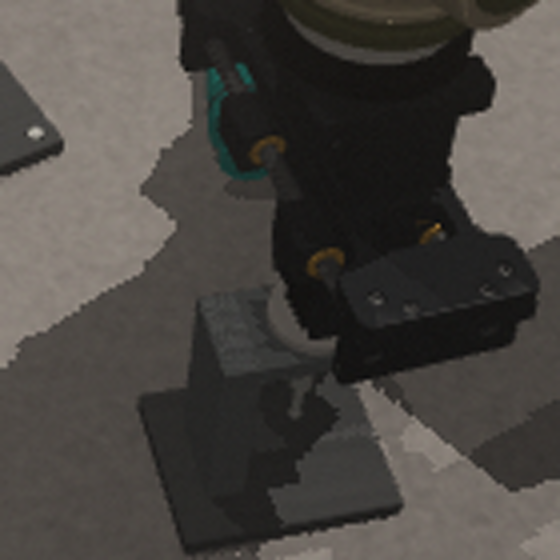

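Still about 2 mm above the rest height. I lower another 2 mm, then open.

Call:
step_arm([
  [0,0.001,0,0,-1],
  [0,0.0018,0,0,-1],
  [0,0.0018,0,0,-1],
])

```text
time: 21.82
eef_pos: [0.4783, 0.2314, 0.1323]
eef_rot: [0.438, -0.555, 0.555, -0.438]
wrist_force: [0.2, -0.4, -2.1]
opening: 0.226
```

Run:
```python
from h import *
st();read_camera("scene");st()
```

```text
t 21.82 p [0.4783 0.2314 0.1323] jaw -103.49 F [ 0.17 -0.41 -2.15] op 0.226 j [ 0.23  0.48  1.54 -0.    1.12  2.03]
t 21.88 p [0.4783 0.2314 0.1322] jaw -103.49 F [-0.17 -0.12 -0.  ] op 0.227 j [0.23 0.48 1.54 0.   1.12 2.03]
```

Call:
step_arm([
  [0,0.0007,0,0,-1],
  [0,0.001,0,0,-1],
])

```text
time: 22.12
eef_pos: [0.4783, 0.2314, 0.1322]
eef_rot: [0.438, -0.555, 0.555, -0.438]
wrist_force: [-3.8, -0.8, 10.6]
opening: 0.219
```

Call:
step_arm([
  [0,0,0,0,1],
  [0,0,0,0,1],
  [0,0,0,0,1],
  [0,0,0,0,1],
  [0,0,0,0,1],
  [0,-0.03,0,0,1],
  [0,-0.07,0,0,1],
  [0,-0.12,0,0,1],
  [0.03,-0.16,-0.05,0,1],
  [0.07,-0.16,-0.09,0,1],
  [0.1,-0.16,-0.11,0,1],
  [0.1,-0.16,-0.11,0,1],
])

```text
time: 23.62
eef_pos: [0.3466, 0.159, 0.2917]
eef_rot: [0.437, -0.555, 0.556, -0.438]
wrist_force: [0.9, -0.2, 0.5]
opening: 1.0
```

Run:
```python
from h import *
st()
for n in("top","scene"):
    p,d=read_camera(n); np.savez(n+"3.npz",p=p,d=d); cv2.imwrite(f"pics/{n}3.png",p[...,::-1])
    K=C[n]["intrinsics"];R=np.asarray(C[n]["R"]);yy,xx=np.nonzero(d>0);z=d[yy,xx]
    P=(np.stack([(xx-K[0,2])/K[0,0]*z,(yy-K[1,2])/K[1,1]*z,z],1)-C[n]["t"])@R
    for nm,c,lo,hi in(("probe top",(.478,.231),.150,.165),("spec top",(.5955,-.031),.112,.13)):
        q=P[(np.hypot(P[:,0]-c[0],P[:,1]-c[1])<.03)&(P[:,2]>lo)&(P[:,2]<hi)]
        if len(q): print(n,nm,len(q),q.mean(0),q[:,2].max())
s=cv2.imread("pics/scene3.png")
cv2.imwrite("pics/end.png",np.hstack([cv2.resize(s[180:310,200:330],None,fx=3,fy=4,interpolation=2),cv2.resize(s[250:380,310:440],None,fx=3,fy=4,interpolation=2)]))
```

```text
t 23.62 p [0.3466 0.159  0.2917] jaw -103.57 F [ 0.9  -0.2   0.48] op 1.0 j [ 0.12  0.05  1.64 -0.    1.45  1.92]
top probe top 109 [0.4783 0.2314 0.1576] 0.16406602864567
top spec top 171 [ 0.5955 -0.0319  0.1209] 0.12641058800759092
scene probe top 140 [0.4794 0.2342 0.1548] 0.1602333101388597
scene spec top 161 [ 0.5957 -0.0295  0.1175] 0.12222233224703015
```

View pics/end.png

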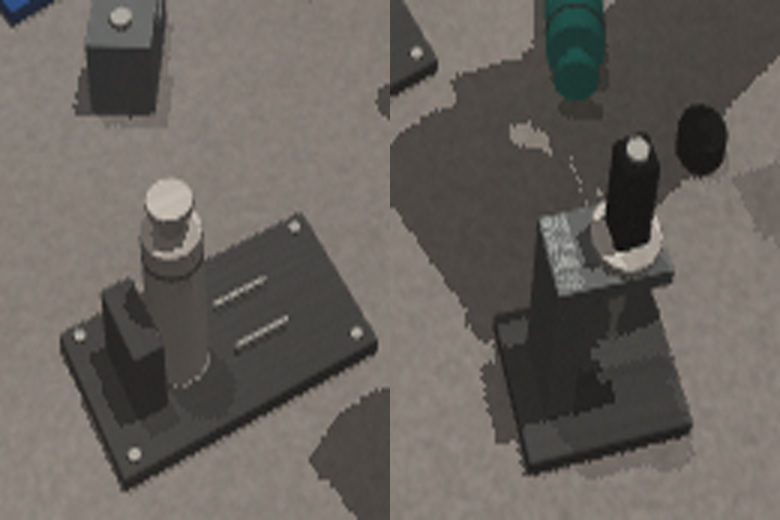

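View pics/top3.png

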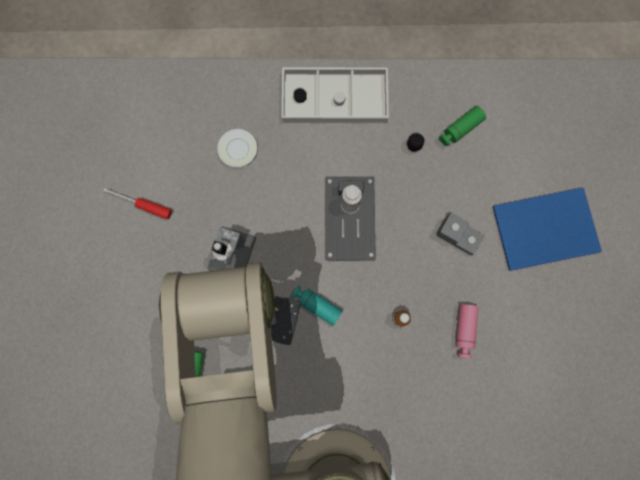

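Call:
step_arm([
  [0,0,0,0,1],
  [0,0,0,0,1],
  [0,0,0,0,1],
])

```text
time: 24.1
eef_pos: [0.3483, 0.16, 0.2909]
eef_rot: [-0.438, 0.555, -0.555, 0.438]
wrist_force: [-0.6, -0.1, -0.6]
opening: 1.001
```

```bash
python3 -c "
from h import *
st(); print(job_done())"
```

```text
t 24.1 p [0.3483 0.16   0.2909] jaw -103.47 F [-0.62 -0.1  -0.57] op 1.001 j [0.12 0.05 1.64 0.   1.45 1.92]
the job is handed in; nothing more can be done
None
```

I completed every step and handed the job in at 24.1 s; no verdict was reported. I pinched the specimen by the head rim, tipped it up against the stop and set it standing. I then pressed the probe on the low pad, the high pad and the specimen's head, about 4–5 N each. Last, I hung the probe back in the fork and backed the arm off with the gripper open.

**Specimen:** It stands upright. The head centre is at about (0.5955, -0.031), and the seat mark is at (0.5954, -0.032). I did not measure the base directly; its position comes from the upright pose and the edges seen in the scene picture.

**Probe:** It hangs upright, with its top back at the starting position, (0.478, 0.231), to within a millimetre or so.

**Bystanders:** The bottle, dish and loupe look unmoved in the last pictures. The disc sample was hidden by the arm in the top view, but the scene view shows it at its old pixel.

**Weaker checks:**
- **Calibration:** The two cameras disagreed by 2–4 mm on some points.
- **Low pad:** It was half hidden in the scene view. That press rests on the force reading and on the touch heights: about 24.5 mm between the two pads against the stated 25 mm.
- **Plunger travel:** It was judged from the arm height and a wrist force that is noisy by about 1 N, not read directly.
- **Hanging the probe:** The collar was pressed onto the prongs with about 11 N just before I let go.

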